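# Crisscross round on a gear case cover

## Robot

A 6-joint arm with a two-finger parallel gripper is mounted at the origin on the work surface. World frame = base frame: x ahead of the robot, y to its left, z up, the work surface at z = 0. Lengths are in m, angles in degrees, forces in N, time in s.
With the tool pointing down it reaches from about 0.35 to 0.975 m from the base axis. Payload 17.4 kg.
Tool frame: the origin (TCP) lies between the finger pads; the fingertips stand 11 mm ahead of it and the grasp point (between the pads) lies 8 mm behind it; z points along the fingers, y is the line along which they close (so a half turn about z gives the same grasp; the last joint's range is limited). The gripper opens to 85 mm and grips with 20 to 120 N. Pads are 22 mm wide; open, the fingers measure 114 mm over their backs; the gripper's body (76 mm by 85 mm) begins 54 mm behind the grasp point. The pads swing forward as they close: fully open they stand 13 mm farther back than shut.
Start: joints at [-67.254, 6.646, 82.598, -0, 90.757, -2.166], TCP at [0.284, -0.612, 0.217] pointing down, gripper open.
Joint ranges: [-162.19, 162.19], [-47.58, 125.68], [4.15, 143.07], [-65.23, 245.23], [0.69, 171.88], [-170.13, 170.13]. Speed limits (degrees/s): [108.29, 108.29, 127.2, 180, 180, 180].

## Interface

Orientations are given as a 3x3 rotation matrix whose columns are the frame's x, y, z axes.
In Python, from plant import monitor, vision, job gives the robot as it stands.
- The arm moves only by the tool apply_moves, never from a script. Its argument "steps" is a list of rows, each a list of 7 numbers: the closure, from 0 (fully open) to 1 (shut), then the shift along the tool's x, y, z in m, then the turn, a rotation vector about the tool's x, y, z in rad. In form: [[gripper, x, y, z, ax, ay, az], ...]. A call has 1 to 5 rows; each row is the pose to reach, as a shift and turn from the pose commanded when the call began, along the tool's axes at that moment; what a row does not reach only later rows make up. A row lasts 1/12 s, in which the tool goes at most 41.7 mm and 7.16 degrees, less where a joint would pass 70% of its speed; a pose out of reach is approached as far as the arm can. A call with a gripper value outside its range is refused whole. The fingers move at their own pace and stop on an object; the grip force is fixed at half the most. Time passes only in rows, so rows that repeat a pose let the fingers close. It gives the time, the measured TCP pose, the force, the opening and the grip force at its end, in the units of the state.
- monitor.observe(): the state, without advancing time (a new reading comes with each control period).
- vision.camera(name): name is "scene" or "side" or "wrist"; returns a dict with "frame" (420x560x3 uint8, red, green, blue), "fx", "fy", "cx", "cy" (pixels), "cam_to_world" (4x4, takes a point from camera to world coordinates). Camera axes: x right, y down, z forward; pixel columns grow to the right and rows downward; lengths in m; the calibration is good to about 2 mm. A picture is of the moment at which its call begins. There is no depth.
- job.hand_in(): hands the job in; it is judged then, once.
The state is a dict: "time_s": time; "joints": joint angles; "dq": joint speeds; "effort": joint torques, N m; "position": TCP position; "tcp_rot": TCP orientation; "wrist_force": force on the tool from outside, world axes, zero at the start; "wrist_torque": the same for the moment, N m; "gripper_width": opening from 0.0 (shut) to 1.0 (fully open); "grip_force": force on a finger pad.
Only numpy, scipy, OpenCV 4.12 (cv2) and the standard library are available. Lean on these libraries where they do the work, as an engineer would, in place of code of your own. Each camera call takes 0.05 s, during which the arm holds its last target. There are 200 camera calls.

## Task

The cover of the gear case is being screwed down a little at a time so that it seats flat: in this round each of its four wing screws gets one short clockwise turn, just until its wing lies parallel to the long sides of the cover. One wing screw has already had its turn; carry on crisscross: first turn the screw diagonally opposite to it, then the other two.

Things in the scene. Friction and masses are not known exactly. Their poses are not given: they have to be found in the camera images.
- case: blue cast gear case fixed to the bench; origin at its underside's centre, z up, steel shaft stub at its +x end. Aluminium cover 190 (x) by 140 mm (y), top 85 mm above the bench. On it four dark steel wing screws, axes upright, at x = +-65, y = +-45 mm. The one at x = -65, y = +45 has had its turn: wing along the case's x axis, it does not move. A loose nut lies mid-cover.
- screw_opposite (a joint): wing screw at x = +65, y = -45 mm on the case, diagonally opposite the done one. Rad, growing clockwise seen from above; 0: wing along the case's x axis (turn done); -1.25 to -0.7 at the start: wing that far anticlockwise of the x axis. Light friction (0.06 N m), stays where left, neither rises nor sinks; stops at -1.5 and +0.8.
- screw_b (a joint): wing screw at x = +65, y = +45 mm on the case; value, start, friction and stops as for screw_opposite. All four screws look alike: a round stem 18 mm across and on it a flat upright wing 46 mm long, 12 mm thick, 24 mm high, from 16 to 40 mm above the cover (101 to 125 mm above the bench).
- screw_d (a joint): wing screw at x = -65, y = -45 mm on the case; shape, value, start, friction and stops as for the other two.

How it is judged:
By the outcome, as a careful person would: the job done as asked, in the order asked, and still so for the second after the job is handed in, with the robot touching nothing.
It also fails if it takes over 48 s, if anything falls off the work surface, if the arm or the gripper's body presses on something with over 40 N, if the wrist force passes 120 N, or if a joint passes its speed limit or range.

## Working session

There is one attempt and no reset: what is moved stays moved. The work goes in short steps, Python scripts to look and compute and a tool call to move; the robot and the scene stay as the last step left them, time stands still between calls to the robot, and variables do not carry over. Pictures are saved under pics/ and viewed, at most 11 in all, crops included, and the job is handed in when it is done.

Besides the shell and the picture viewer there is one more tool, called after "Request:" as name(argument=value, ...), one argument or row to a line, values as JSON. apply_moves: Moves the arm, as the interface text tells. Its arguments: {"type":"object","properties":{"steps":{"type":"array"}},"required":["steps"]}

```bash
ls; mkdir -p pics; python3 - <<'E'
from plant import monitor, vision
import cv2, numpy as np
s=monitor.observe(); print(s)
ims=[]
for n in ("scene","side","wrist"):
    c=vision.camera(n); np.savez(f"pics/{n}0.npz",**{k:np.array(v) for k,v in c.items()})
    cv2.imwrite(f"pics/{n}0.png",c["frame"][:,:,::-1]); print(n,c["fx"],c["cx"],c["cy"],np.round(c["cam_to_world"],3).tolist())
E
```

```text
pics
{'time_s': 0.0, 'joints': array([-6.72554869e+01,  6.67243664e+00,  8.26375372e+01, -1.31487650e-03,
        9.07554476e+01, -2.16540882e+00]), 'dq': array([-0.0132129 ,  0.02672876, -0.07839292,  0.10588807,  0.04978532,
        0.0404455 ]), 'effort': array([-4.73822874e-03, -7.31992936e+01, -6.32485914e+01, -2.34378422e-04,
        6.37456964e-03,  1.34820743e-05]), 'position': array([ 0.28421119, -0.61201104,  0.21646263]), 'tcp_rot': array([[ 9.06971216e-01,  4.21192353e-01, -4.62615508e-04],
       [ 4.21192607e-01, -9.06970616e-01,  1.04415682e-03],
       [ 2.02121956e-05, -1.14187041e-03, -9.99999348e-01]]), 'wrist_force': array([ 0.19458799, -0.29850276,  0.08183257]), 'wrist_torque': array([ 0.0715426 ,  0.01618847, -0.00232049]), 'grip_force': 0.0, 'gripper_width': 0.9971596297347539}
scene 435.7153712428857 278.70574383536115 209.34651995806902 [[0.231, 0.627, -0.744, 1.067], [0.973, -0.153, 0.173, -0.07], [-0.005, -0.764, -0.645, 0.518], [0.0, 0.0, 0.0, 1.0]]
side 530.7098629676922 278.41640461593306 209.77706147861295 [[-0.889, -0.264, 0.375, 0.275], [-0.458, 0.539, -0.707, 0.615], [-0.016, -0.8, -0.6, 0.595], [0.0, 0.0, 0.0, 1.0]]
wrist 353.19809514076985 283.3359285407862 206.8106458557816 [[0.421, -0.86, -0.288, 0.359], [-0.907, -0.4, -0.132, -0.578], [-0.002, 0.316, -0.949, 0.373], [0.0, 0.0, 0.0, 1.0]]
```

View pics/scene0.png

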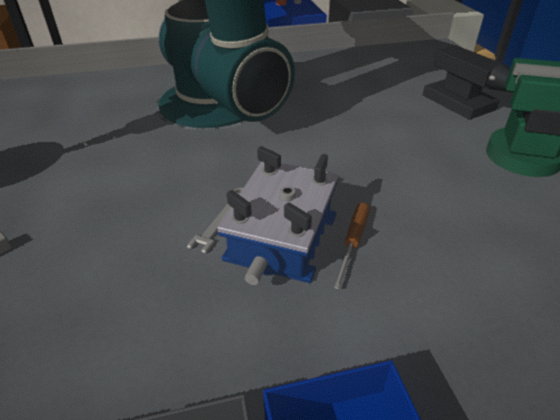

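View pics/side0.png

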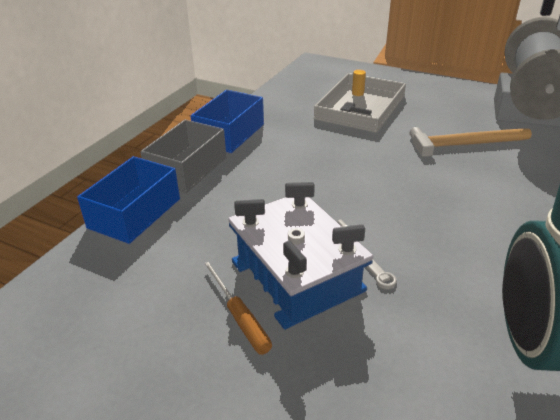

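The scene view shows the cover with its stub at (257,270) toward +x world. The done screw is at (320,167), opposite at (238,205), b at (297,217) and d at (268,158). The side view shows the same four wings from behind, at (250,208), (300,190), (348,235) and (294,256).

```bash
cat > h.py <<'E'
import numpy as np, cv2
def ray(c,uv,z):
    uv=np.atleast_2d(np.float64(uv)); T=c["cam_to_world"]
    d=np.c_[(uv[:,0]-c["cx"])/c["fx"],(uv[:,1]-c["cy"])/c["fy"],np.ones(len(uv))]@T[:3,:3].T
    o=T[:3,3]; return (o+d*((z-o[2])/d[:,2])[:,None])[:,:2]
def proj(c,p):
    T=np.linalg.inv(c["cam_to_world"]); q=np.atleast_2d(p)@T[:3,:3].T+T[:3,3]
    return np.c_[q[:,0]/q[:,2]*c["fx"]+c["cx"],q[:,1]/q[:,2]*c["fy"]+c["cy"]]
E
python3 - <<'E'
from h import *
for n,seed in (("scene",(265,215)),("side",(310,235))):
    c=dict(np.load(f"pics/{n}0.npz")); f=c["frame"]
    hsv=cv2.cvtColor(f,cv2.COLOR_RGB2HSV)
    m=((f.min(2)>135)).astype(np.uint8)
    k,l,st,ce=cv2.connectedComponentsWithStats(m)
    i=l[seed[1],seed[0]]; print(n,f[seed[1],seed[0]],i,st[i])
    h=cv2.convexHull(cv2.findContours((l==i).astype(np.uint8),0,2)[0][0])[:,0]
    q=cv2.approxPolyDP(h,6,True)[:,0]; print(q.tolist())
    w=ray(c,h,.085); r=cv2.minAreaRect(w.astype(np.float32)*1000); print(r)
    print(np.round(ray(c,q,.085),4).tolist())
E
```

```text
scene [75 72 77] 0 [     0      0    560    420 234700]
[[559, 0], [559, 419], [0, 419], [0, 0]]
((153.34921264648438, 119.7918701171875), (2000.9000244140625, 1485.040771484375), 75.51356506347656)
[[-0.3153, 1.2742], [0.9412, 0.2399], [0.8133, -0.2941], [-0.8158, -0.6631]]
side [242 237 239] 1 [     0      0    560    420 151499]
[[495, 85], [554, 198], [559, 394], [514, 419], [0, 419], [0, 0], [389, 0]]
((956.614990234375, -327.419189453125), (1303.6162109375, 1798.840576171875), 37.64308166503906)
[[0.3648, -0.6274], [0.2049, -0.2102], [0.1675, 0.1772], [0.2065, 0.2299], [0.6892, 0.4725], [2.022, -0.6415], [0.7957, -1.186]]
```

```bash
python3 - <<'E'
from h import *
for n,(x0,y0,x1,y1) in (("scene",(205,140,350,290)),("side",(215,170,385,330))):
    c=dict(np.load(f"pics/{n}0.npz")); g=c["frame"].min(2); roi=g[y0:y1,x0:x1]
    for t in ((110,125,140) if n=="scene" else (165,185,200)):
        m=np.zeros_like(g); m[y0:y1,x0:x1]=roi>t
        k,l,st,ce=cv2.connectedComponentsWithStats(m)
        i=1+st[1:,4].argmax()
        h=cv2.convexHull(cv2.findContours((l==i).astype(np.uint8),0,2)[0][0])[:,0]
        q=cv2.approxPolyDP(h,5,True)[:,0]
        r=cv2.minAreaRect((ray(c,h,.085)*1000).astype(np.float32)); print(n,t,st[i],np.round(r[0]),np.round(r[1]),round(r[2],2),q.tolist(),np.round(ray(c,q,.085),3).tolist())
E
```

```text
scene 110 [ 208  162  126   90 4588] [543.  49.] [149. 198.] 58.23 [[208, 229], [261, 162], [312, 169], [333, 182], [306, 251]] [[0.586, -0.064], [0.433, 0.046], [0.475, 0.128], [0.519, 0.151], [0.663, 0.063]]
scene 125 [ 217  171   90   81 1119] [552.  52.] [137. 178.] 56.55 [[293, 171], [305, 251], [219, 230], [267, 179]] [[0.473, 0.094], [0.662, 0.061], [0.592, -0.049], [0.485, 0.046]]
scene 140 [218 227  89  23 237] [622.   7.] [135.   5.] 57.54 [[218, 227], [306, 249]] [[0.585, -0.05], [0.659, 0.064]]
side 165 [ 253  197   90   89 4152] [540.  58.] [139. 190.] 57.7 [[283, 197], [310, 198], [340, 226], [342, 255], [332, 272], [304, 285], [281, 280], [253, 246], [256, 215]] [[0.602, -0.02], [0.561, -0.037], [0.489, 0.01], [0.462, 0.071], [0.461, 0.11], [0.485, 0.15], [0.517, 0.155], [0.586, 0.11], [0.619, 0.043]]
side 185 [ 254  198   89   88 4009] [536.  63.] [129. 201.] 26.85 [[282, 198], [310, 198], [339, 225], [341, 256], [330, 273], [303, 285], [282, 280], [254, 247], [256, 216]] [[0.603, -0.016], [0.561, -0.037], [0.492, 0.009], [0.462, 0.074], [0.463, 0.113], [0.486, 0.15], [0.516, 0.154], [0.584, 0.111], [0.617, 0.045]]
side 200 [ 254  198   88   88 3931] [539.  59.] [137. 187.] 57.57 [[283, 198], [309, 198], [339, 225], [341, 256], [330, 273], [302, 285], [282, 280], [254, 247], [257, 215]] [[0.601, -0.017], [0.563, -0.036], [0.492, 0.009], [0.462, 0.074], [0.463, 0.113], [0.488, 0.151], [0.516, 0.154], [0.584, 0.111], [0.617, 0.042]]
```

Request:
apply_moves(
  steps=[
    [0.4, 0.028, -0.029, -0.004, 0, 0, 0],
    [0.4, 0.055, -0.058, -0.008, 0, 0, 0],
    [0.4, 0.083, -0.087, -0.012, 0, 0, 0],
    [0.4, 0.11, -0.116, -0.016, 0, 0, 0],
    [0.4, 0.138, -0.145, -0.02, 0, 0, 0],
  ],
)

```text
time_s: 0.57
position: [0.3484, -0.4208, 0.2371]
tcp_rot: [[0.907, 0.421, -0.0], [0.421, -0.907, 0.0], [-0.0, -0.0, -1.0]]
wrist_force: [0.6, 0.5, 1.0]
gripper_width: 0.598
grip_force: 0.0
```

Request:
apply_moves(
  steps=[
    [0.4, 0.028, -0.029, -0.002, 0, 0, 0],
    [0.4, 0.055, -0.058, -0.004, 0, 0, 0],
    [0.4, 0.083, -0.087, -0.006, 0, 0, 0],
    [0.4, 0.11, -0.116, -0.008, 0, 0, 0],
    [0.4, 0.138, -0.145, -0.01, 0, 0, 0],
  ],
)

```text
time_s: 0.98
position: [0.4124, -0.2311, 0.2473]
tcp_rot: [[0.907, 0.421, 0.0], [0.421, -0.907, -0.0], [0.0, 0.0, -1.0]]
wrist_force: [1.2, -0.7, 0.8]
gripper_width: 0.6
grip_force: 0.0
```

Request:
apply_moves(
  steps=[
    [0.4, 0.028, -0.029, 0, 0, 0, 0],
    [0.4, 0.055, -0.058, 0, 0, 0, 0],
    [0.4, 0.083, -0.087, 0, 0, 0, 0],
    [0.4, 0.11, -0.116, 0, 0, 0, 0],
    [0.4, 0.138, -0.145, 0, 0, 0, 0],
  ],
)

```text
time_s: 1.4
position: [0.4765, -0.0413, 0.2473]
tcp_rot: [[0.907, 0.421, 0.0], [0.421, -0.907, -0.0], [0.0, 0.0, -1.0]]
wrist_force: [1.1, -0.1, -0.5]
gripper_width: 0.601
grip_force: 0.0
```

Request:
apply_moves(
  steps=[
    [0.4, 0.028, -0.029, 0, 0, 0, 0],
    [0.4, 0.055, -0.058, 0, 0, 0, 0],
    [0.4, 0.06, -0.065, 0, 0, 0, 0],
    [0.4, 0.06, -0.065, 0, 0, 0, 0],
  ],
)

```text
time_s: 1.73
position: [0.5037, 0.0431, 0.2467]
tcp_rot: [[0.905, 0.424, -0.001], [0.424, -0.905, 0.0], [-0.001, -0.001, -1.0]]
wrist_force: [-0.6, -0.6, -0.0]
gripper_width: 0.601
grip_force: 0.0
```

```bash
python3 - <<'E'
from plant import monitor, vision
import cv2, numpy as np
s=monitor.observe(); print(s["time_s"],s["position"],s["tcp_rot"],s["joints"],s["gripper_width"])
c=vision.camera("wrist"); np.savez("pics/wrist1.npz",**{k:np.array(v) for k,v in c.items()})
cv2.imwrite("pics/wrist1.png",c["frame"][:,:,::-1])
E
```

```text
1.7333 [0.50373058 0.04313883 0.24671187] [[ 9.05482813e-01  4.24381768e-01 -9.95094158e-04]
 [ 4.24382158e-01 -9.05483153e-01  2.09926924e-04]
 [-8.11951836e-04 -6.12385428e-04 -9.99999483e-01]] [ 1.99527329e+00 -1.50833603e+01  1.00443051e+02  1.40529095e-02
  9.46968706e+01  6.68848602e+01] 0.6011616101420459
```

View pics/wrist1.png

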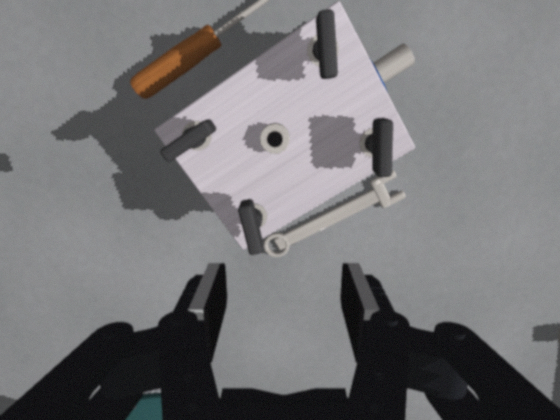

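The wrist view shows the whole cover: done wing at (188,140), lying along the long side, opposite at (382,147), b at (327,43) and d at (250,227). The fingers are clear at the bottom.

```bash
python3 - <<'E'
from h import *
c=dict(np.load("pics/wrist1.npz")); f=c["frame"]; g=f.min(2)
m=((g>125)).astype(np.uint8); m[255:]=0
m=cv2.morphologyEx(m,cv2.MORPH_OPEN,np.ones((3,3)))
# long-edge fits: sample brightness transitions between seen corners
C=np.float64([(155,128),(340,2),(414,146),(245,250)])
gg=cv2.GaussianBlur(f.max(2).astype(np.float32),(0,0),1)
for a,b in ((0,1),(1,2),(2,3),(3,0)):
    A,B=C[a],C[b]; d=(B-A)/np.linalg.norm(B-A); nrm=np.array([-d[1],d[0]]); pts=[]
    for t in np.linspace(.08,.92,60):
        s=np.arange(-9,9.1,.25); p=A+t*(B-A)+s[:,None]*nrm
        v=cv2.remap(gg,p[:,0].astype(np.float32),p[:,1].astype(np.float32),1).ravel()
        dv=np.gradient(v); j=dv.argmax()
        if dv[j]>3: pts.append(p[j])
    w=ray(c,pts,.085).astype(np.float32)
    vx,vy,x,y=cv2.fitLine(w,cv2.DIST_HUBER,0,.001,.001).ravel()
    r=np.abs((w[:,0]-x)*vy-(w[:,1]-y)*vx); print("edge",len(pts),round(np.degrees(np.arctan2(vy,vx)),2),round(float(x),4),round(float(y),4),"res mm",round(1000*float(np.median(r)),2))
k,l,st,ce=cv2.connectedComponentsWithStats((f.max(2)<75).astype(np.uint8))
for n,(u,v) in dict(done=(188,140),opp=(382,147),b=(327,43),d=(250,227)).items():
    i=np.bincount(l[v-6:v+7,u-6:u+7].ravel())[1:].argmax()+1
    h=cv2.findContours((l==i).astype(np.uint8),0,2)[0][0][:,0]
    r=cv2.minAreaRect((1000*ray(c,h,.125)).astype(np.float32)); print(n,st[i],np.round(r[0]),np.round(r[1],1),round(r[2],1))
ctr=np.array([.540,.058]); a=np.radians(-32.3); R=np.array([[np.cos(a),-np.sin(a)],[np.sin(a),np.cos(a)]])
for p in ((-65,45),(65,-45),(65,45),(-65,-45)): print(p,ctr+R@np.array(p)/1000)
E
```

```text
edge 42 -32.46 0.5634 0.1261 res mm 0.18
edge 58 57.66 0.6219 0.0109 res mm 0.18
edge 51 -30.08 0.5089 -0.0067 res mm 3.07
edge 30 58.11 0.4654 0.1155 res mm 0.27
done [158 121  57  43 932] [510. 131.] [15.2 50.3] 56.0
opp [ 365  119   26   58 1022] [569.  -7.] [45.  19.1] 28.2
b [312  10  23  68 984] [617.  66.] [44.2 15.1] 30.6
d [238 200  25  54 686] [467.  55.] [47.9 17.4] 36.9
(-65, 45) [0.50910384 0.13076969]
(65, -45) [ 0.57089616 -0.01476969]
(65, 45) [0.61898787 0.06130388]
(-65, -45) [0.46101213 0.05469612]
```

Request:
apply_moves(
  steps=[
    [0.4, 0.014, 0.031, 0.015, 0, 0, -0.02],
    [0.4, 0.028, 0.062, 0.03, 0, 0, -0.04],
    [0.4, 0.036, 0.081, 0.06, 0, 0, -0.05],
    [0.4, 0.036, 0.081, 0.085, 0, 0, -0.05],
    [0.4, 0.036, 0.081, 0.085, 0, 0, -0.05],
  ],
)

```text
time_s: 2.2
position: [0.5685, -0.0197, 0.1567]
tcp_rot: [[0.886, 0.463, -0.007], [0.463, -0.886, 0.0], [-0.006, -0.004, -1.0]]
wrist_force: [-0.0, 0.7, -0.8]
gripper_width: 0.604
grip_force: 0.0
```

```bash
cat > look.py <<'E'
import sys; from h import *
from plant import monitor, vision
s=monitor.observe(); p=s["position"]; R=s["tcp_rot"]; print(s["time_s"],p.round(4),"toolx deg",np.degrees(np.arctan2(R[1,0],R[0,0])).round(2),"j6",s["joints"][5].round(1),s["gripper_width"])
t=np.array([float(sys.argv[1]),float(sys.argv[2]),p[2]]); print("to target, tool axes",(R.T@(t-p)).round(4))
if len(sys.argv)>3:
    n=sys.argv[3]; c=vision.camera(n); np.savez(f"pics/{sys.argv[4]}.npz",**{k:np.array(v) for k,v in c.items()}); cv2.imwrite(f"pics/{sys.argv[4]}.png",c["frame"][:,:,::-1])
E
python3 look.py .571 -.015 wrist wrist2
```

```text
2.2 [ 0.5685 -0.0197  0.1567] toolx deg 27.61 j6 57.8 0.604025698981316
to target, tool axes [ 0.0044 -0.003  -0.    ]
```

View pics/wrist2.png

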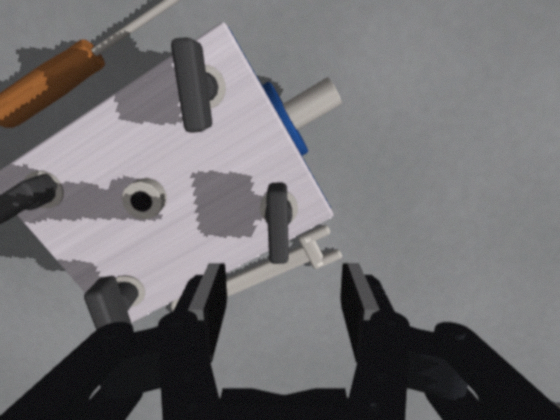

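The wing of screw_opposite is at (278,222) and upright in the image, so it is parallel to the pads, with the fingers' middle at about column 283.

Request:
apply_moves(
  steps=[
    [0.4, 0, 0, 0, 0, 0, 0],
    [0.4, 0, 0, 0, 0, 0, 0],
  ],
)

```text
time_s: 2.42
position: [0.5707, -0.0177, 0.1646]
tcp_rot: [[0.885, 0.466, 0.003], [0.466, -0.885, -0.0], [0.002, 0.002, -1.0]]
wrist_force: [0.6, 0.4, 0.3]
gripper_width: 0.6
grip_force: 0.0
```

```bash
python3 look.py .571 -.015
```

```text
2.4167 [ 0.5707 -0.0177  0.1646] toolx deg 27.76 j6 57.9 0.6002959531567308
to target, tool axes [ 0.0016 -0.0023  0.    ]
```

Request:
apply_moves(
  steps=[
    [0.4, 0.0015, -0.0025, 0.02, 0, 0, 0],
    [0.4, 0.0015, -0.0025, 0.04, 0, 0, 0],
    [0.4, 0.0015, -0.0025, 0.056, 0, 0, 0],
    [0.4, 0.0015, -0.0025, 0.056, 0, 0, 0],
    [0.7, 0.0015, -0.0025, 0.056, 0, 0, 0],
  ],
)

```text
time_s: 2.83
position: [0.5707, -0.0143, 0.1077]
tcp_rot: [[0.885, 0.466, 0.001], [0.466, -0.885, -0.0], [0.001, 0.001, -1.0]]
wrist_force: [1.6, -0.2, -0.1]
gripper_width: 0.475
grip_force: 0.0
```

Request:
apply_moves(
  steps=[
    [1, 0, 0, 0, 0, 0, 0],
    [1, 0, 0, 0, 0, 0, 0],
    [1, 0, 0, 0, 0, 0, 0],
    [1, 0, 0, 0, 0, 0, 0],
  ],
)

```text
time_s: 3.17
position: [0.5712, -0.0143, 0.1083]
tcp_rot: [[0.885, 0.466, 0.002], [0.466, -0.885, 0.0], [0.002, 0.001, -1.0]]
wrist_force: [-1.9, 2.2, 9.1]
gripper_width: 0.105
grip_force: 58.7
```

```bash
python3 look.py .571 -.015
```

```text
3.1667 [ 0.5712 -0.0143  0.1083] toolx deg 27.79 j6 58.2 0.10500536980460945
to target, tool axes [-0.0005  0.0005 -0.    ]
```

Request:
apply_moves(
  steps=[
    [1, 0, 0, 0, 0, 0, 0.1],
    [1, 0, 0, 0, 0, 0, 0.2],
    [1, 0, 0, 0, 0, 0, 0.3],
    [1, 0, 0, 0, 0, 0, 0.4],
    [1, 0, 0, 0, 0, 0, 0.5],
  ],
)

```text
time_s: 3.58
position: [0.5712, -0.0145, 0.1083]
tcp_rot: [[1.0, -0.02, 0.002], [-0.02, -1.0, -0.0], [0.002, 0.0, -1.0]]
wrist_force: [-2.4, 0.8, 8.7]
gripper_width: 0.103
grip_force: 58.7
```

Request:
apply_moves(
  steps=[
    [1, 0, 0, 0, 0, 0, 0.1],
    [1, 0, 0, 0, 0, 0, 0.2],
    [1, 0, 0, 0, 0, 0, 0.3],
    [1, 0, 0, 0, 0, 0, 0.4],
    [1, 0, 0, 0, 0, 0, 0.5],
  ],
)

```text
time_s: 4.0
position: [0.5712, -0.0147, 0.1083]
tcp_rot: [[0.868, -0.497, 0.002], [-0.497, -0.868, -0.0], [0.002, -0.001, -1.0]]
wrist_force: [-2.9, -1.6, 8.7]
gripper_width: 0.101
grip_force: 58.8
```

Request:
apply_moves(
  steps=[
    [1, 0, 0, 0, 0, 0, 0.04],
    [1, 0, 0, 0, 0, 0, 0.04],
    [1, 0, 0, 0, 0, 0, 0.04],
  ],
)

```text
time_s: 4.25
position: [0.5712, -0.0147, 0.1083]
tcp_rot: [[0.85, -0.527, 0.002], [-0.527, -0.85, -0.0], [0.002, -0.001, -1.0]]
wrist_force: [-2.8, -1.3, 7.9]
gripper_width: 0.098
grip_force: 58.8
```

```bash
python3 look.py .571 -.015
```

```text
4.25 [ 0.5712 -0.0147  0.1083] toolx deg -31.83 j6 117.8 0.09786407528524654
to target, tool axes [-0.      0.0004 -0.    ]
```

Request:
apply_moves(
  steps=[
    [1, 0, 0, 0, 0, 0, 0.01],
    [1, 0, 0, 0, 0, 0, 0.01],
    [0.4, 0, 0, 0, 0, 0, 0.01],
    [0.4, 0, 0, 0, 0, 0, 0.01],
    [0.4, 0, 0, 0, 0, 0, 0.01],
  ],
)

```text
time_s: 4.67
position: [0.5707, -0.0144, 0.1066]
tcp_rot: [[0.844, -0.536, 0.001], [-0.536, -0.844, 0.0], [0.0, -0.0, -1.0]]
wrist_force: [-0.3, -0.7, 0.7]
gripper_width: 0.521
grip_force: 0.0
```

Request:
apply_moves(
  steps=[
    [0.4, 0, 0, -0.02, 0, 0, 0],
    [0.4, 0, 0, -0.055, 0, 0, 0],
    [0.4, 0, 0, -0.09, 0, 0, 0],
    [0.4, 0, 0, -0.11, 0, 0, 0],
    [0.4, 0, 0, -0.11, 0, 0, 0],
  ],
)

```text
time_s: 5.08
position: [0.5719, -0.0145, 0.2216]
tcp_rot: [[0.845, -0.535, 0.007], [-0.535, -0.845, -0.0], [0.006, -0.003, -1.0]]
wrist_force: [0.3, -0.1, 0.4]
gripper_width: 0.6
grip_force: 0.0
```

```bash
python3 look.py .619 .061 wrist wrist3
```

```text
5.0833 [ 0.5719 -0.0145  0.2216] toolx deg -32.38 j6 118.4 0.6001608784054352
to target, tool axes [-0.0007 -0.089   0.0003]
```

View pics/wrist3.png

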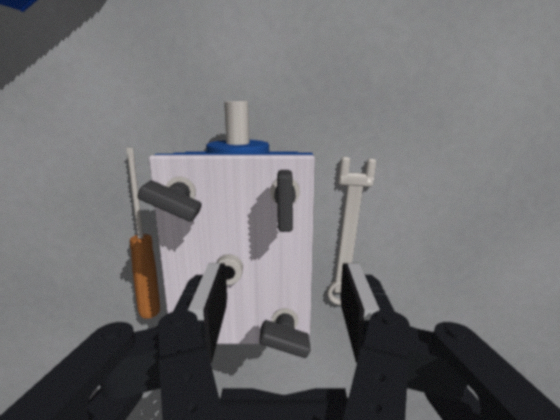

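The opposite wing at (286,200) now lies parallel to the long sides. The b wing runs (140,187) to (200,213), about 65° anticlockwise.

Request:
apply_moves(
  steps=[
    [0.4, 0, -0.02, 0, 0, 0, -0.115],
    [0.4, 0, -0.04, 0, 0, 0, -0.23],
    [0.4, 0, -0.06, 0, 0, 0, -0.345],
    [0.4, 0, -0.08, 0, 0, 0, -0.46],
    [0.4, 0, -0.089, 0, 0, 0, -0.575],
  ],
)

```text
time_s: 5.55
position: [0.6186, 0.0624, 0.2144]
tcp_rot: [[1.0, 0.016, -0.002], [0.016, -1.0, 0.0], [-0.002, -0.0, -1.0]]
wrist_force: [0.1, -0.4, 0.7]
gripper_width: 0.595
grip_force: 0.0
```

Request:
apply_moves(
  steps=[
    [0.4, 0, 0, 0.01, 0, 0, -0.115],
    [0.4, 0, 0, 0.02, 0, 0, -0.23],
    [0.4, 0, 0, 0.03, 0, 0, -0.345],
    [0.4, 0, 0, 0.04, 0, 0, -0.46],
    [0.4, 0, 0, 0.05, 0, 0, -0.555],
  ],
)

```text
time_s: 5.97
position: [0.6177, 0.0607, 0.1641]
tcp_rot: [[0.841, 0.54, -0.002], [0.54, -0.841, -0.0], [-0.002, -0.001, -1.0]]
wrist_force: [0.2, -0.2, 0.6]
gripper_width: 0.597
grip_force: 0.0
```

Request:
apply_moves(
  steps=[
    [0.4, 0, 0, 0, 0, 0, 0],
    [0.4, 0, 0, 0, 0, 0, 0],
  ],
)

```text
time_s: 6.13
position: [0.6177, 0.0607, 0.1649]
tcp_rot: [[0.846, 0.533, -0.002], [0.533, -0.846, -0.0], [-0.002, -0.001, -1.0]]
wrist_force: [-0.1, 0.1, 1.2]
gripper_width: 0.606
grip_force: 0.0
```

```bash
python3 look.py .619 .061 wrist wrist4
```

```text
6.1333 [0.6177 0.0607 0.1649] toolx deg 32.19 j6 61.1 0.6057971411029485
to target, tool axes [ 0.0013  0.0005 -0.    ]
```

View pics/wrist4.png

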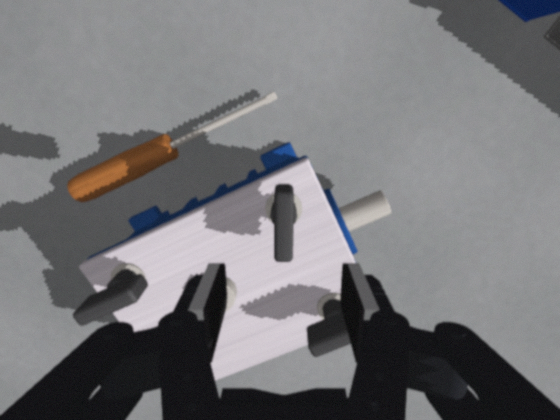

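The b wing at (284,222) is upright in the image and centred between the fingers.

Request:
apply_moves(
  steps=[
    [0.4, 0.001, 0, 0.02, 0, 0, 0],
    [0.4, 0.001, 0, 0.04, 0, 0, 0],
    [0.4, 0.001, 0, 0.057, 0, 0, 0],
    [0.4, 0.001, 0, 0.057, 0, 0, 0],
    [0.7, 0.001, 0, 0.057, 0, 0, 0],
  ],
)

```text
time_s: 6.6
position: [0.6189, 0.0612, 0.1093]
tcp_rot: [[0.846, 0.534, -0.001], [0.534, -0.846, -0.0], [-0.001, -0.0, -1.0]]
wrist_force: [0.2, 1.8, 0.4]
gripper_width: 0.473
grip_force: 0.0
```

Request:
apply_moves(
  steps=[
    [1, 0, 0, 0, 0, 0, 0],
    [1, 0, 0, 0, 0, 0, 0],
    [1, 0, 0, 0, 0, 0, 0],
    [1, 0, 0, 0, 0, 0, 0],
  ],
)

```text
time_s: 6.93
position: [0.6197, 0.0613, 0.1109]
tcp_rot: [[0.845, 0.535, 0.002], [0.535, -0.845, 0.0], [0.002, 0.001, -1.0]]
wrist_force: [-1.2, 0.6, 8.5]
gripper_width: -0.001
grip_force: 3.9
```

```bash
python3 look.py .619 .061
```

```text
6.9333 [0.6197 0.0613 0.1109] toolx deg 32.34 j6 61.0 -0.0007615084887080619
to target, tool axes [-0.0008 -0.0001 -0.    ]
```

```bash
python3 look.py .619 .061 side side5; python3 - <<'E'
from h import *
from plant import vision
a=cv2.imread("pics/side5.png")[150:290,200:400]; a=cv2.resize(a,None,fx=2.9,fy=2.9,interpolation=2)
c=vision.camera("scene"); b=c["frame"][130:270,190:350,::-1]; b=cv2.resize(b,None,fx=2.9*140/140,fy=2.9,interpolation=2)
print(a.shape,b.shape); cv2.imwrite("pics/crop5.png",cv2.resize(np.hstack([a,b]),(800,310)))
E
```

```text
6.9333 [0.6197 0.0613 0.1109] toolx deg 32.34 j6 61.0 -0.0007615084887080619
to target, tool axes [-0.0008 -0.0001 -0.    ]
(406, 580, 3) (406, 464, 3)
```

View pics/crop5.png

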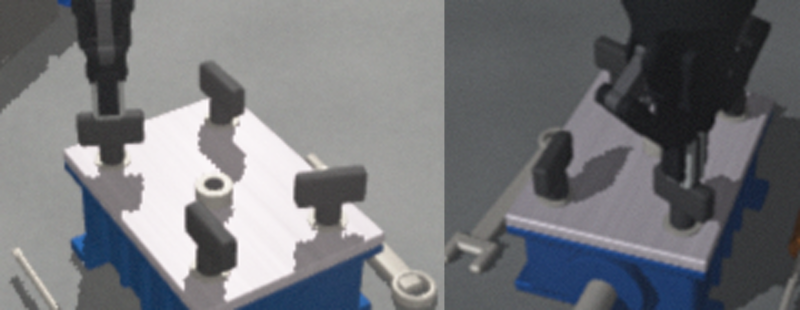

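```bash
python3 - <<'E'
from h import *
c=dict(np.load("pics/side5.npz")); w=dict(np.load("pics/wrist4.npz"))
print("side: tip",proj(c,[.6197,.0613,.0999]),"tcp",proj(c,[.6197,.0613,.1109]),"wing top b",proj(c,[.619,.0613,.125]),"wing bottom",proj(c,[.619,.0613,.101]),"done top",proj(c,[.509,.1308,.125]))
print("wrist4: wing top",proj(w,[.619,.0613,.125]),"base",proj(w,[.619,.0613,.085]),"tcp",proj(w,[.6177,.0607,.1649]), "tip", proj(w,[.6177,.0607,.154]))
a=cv2.imread("pics/side5.png")[165:265,215:365]; cv2.imwrite("pics/crop6.png",cv2.resize(a,(800,533),interpolation=cv2.INTER_CUBIC))
E
```

```text
side: tip [[249.19555852 213.74389097]] tcp [[248.84395384 208.01983336]] wing top b [[248.7866168  200.66391611]] wing bottom [[249.55563195 213.29661173]] done top [[294.20755365 249.0626843 ]]
wrist4: wing top [[283.92204734 230.68997183]] base [[283.93791255 209.02910013]] tcp [[283.52404565 264.31616714]] tip [[283.55220286 254.44856226]]
```

View pics/crop6.png

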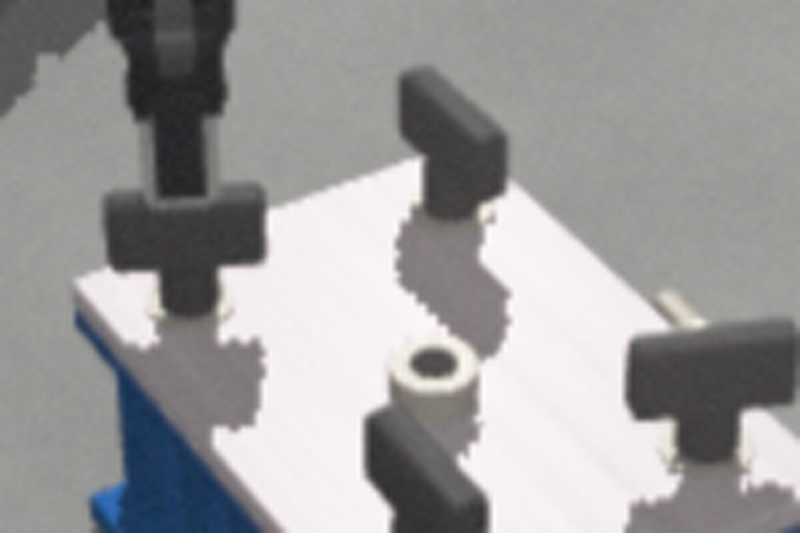

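The crop shows the shut fingertips resting on top of the b wing at about crop (180,195). So the tips are about 14 mm behind the reported TCP, and I have to go about 20 mm deeper. I'll open and descend again.

Request:
apply_moves(
  steps=[
    [0.4, 0, 0, -0.015, 0, 0, 0],
    [0.4, 0, 0, -0.03, 0, 0, 0],
    [0.4, 0, 0, -0.03, 0, 0, 0],
    [0.4, 0, 0, -0.03, 0, 0, 0],
    [0.4, 0, 0, -0.03, 0, 0, 0],
  ],
)

```text
time_s: 7.45
position: [0.6191, 0.0612, 0.1396]
tcp_rot: [[0.845, 0.535, 0.0], [0.535, -0.845, 0.0], [0.0, 0.0, -1.0]]
wrist_force: [-0.2, 0.1, -0.0]
gripper_width: 0.603
grip_force: 0.0
```

Request:
apply_moves(
  steps=[
    [0.4, 0, 0, 0.015, 0, 0, 0],
    [0.4, 0, 0, 0.03, 0, 0, 0],
    [0.4, 0, 0, 0.04, 0, 0, 0],
    [0.4, 0, 0, 0.048, 0, 0, 0],
    [0.4, 0, 0, 0.048, 0, 0, 0],
  ],
)

```text
time_s: 7.87
position: [0.6179, 0.0612, 0.0881]
tcp_rot: [[0.845, 0.535, -0.004], [0.535, -0.845, -0.0], [-0.003, -0.002, -1.0]]
wrist_force: [0.2, -0.2, -1.6]
gripper_width: 0.598
grip_force: 0.0
```

```bash
python3 look.py .619 .061 side side6; python3 - <<'E'
from h import *
a=cv2.imread("pics/side6.png")[165:265,215:365]; cv2.imwrite("pics/crop7.png",cv2.resize(a,(800,533),interpolation=cv2.INTER_CUBIC))
E
```

```text
7.8667 [0.6179 0.0612 0.0881] toolx deg 32.36 j6 60.9 0.597967813177349
to target, tool axes [ 0.0009  0.0007 -0.    ]
```

View pics/crop7.png

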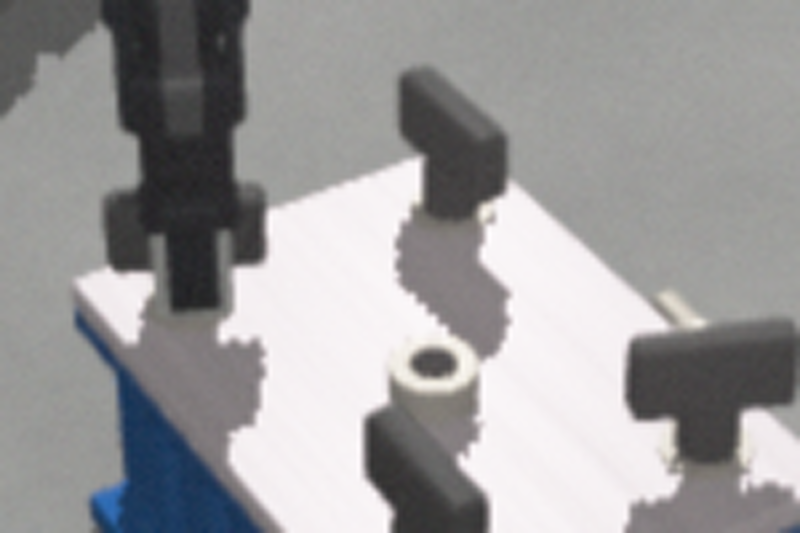

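```bash
python3 - <<'E'
from h import *
c=dict(np.load("pics/side6.npz"))
for z in (.085,.09,.095,.1,.105,.11): print(z,[proj(c,[.619-.534*k,.0612+.845*k,z]).round(1).tolist() for k in (.025,.034)])
E
```

```text
0.085 [[[250.8, 231.5]], [[251.1, 235.3]]]
0.09 [[[250.7, 229.0]], [[251.0, 232.7]]]
0.095 [[[250.5, 226.4]], [[250.8, 230.1]]]
0.1 [[[250.4, 223.8]], [[250.6, 227.5]]]
0.105 [[[250.2, 221.2]], [[250.5, 224.9]]]
0.11 [[[250.0, 218.5]], [[250.3, 222.3]]]
```

The crop shows the open finger straddling the b wing with its tip at about crop (190,310), i.e. at about 0.105 m. That is well over the wing and clear of the cover.

Request:
apply_moves(
  steps=[
    [0.7, 0, 0, 0, 0, 0, 0],
    [1, 0, 0, 0, 0, 0, 0],
    [1, 0, 0, 0, 0, 0, 0],
    [1, 0, 0, 0, 0, 0, 0],
    [1, 0, 0, 0, 0, 0, 0],
  ],
)

```text
time_s: 8.33
position: [0.6191, 0.0616, 0.0921]
tcp_rot: [[0.845, 0.535, 0.001], [0.535, -0.845, 0.001], [0.001, -0.0, -1.0]]
wrist_force: [-4.5, 2.2, 6.8]
gripper_width: 0.124
grip_force: 59.5
```

```bash
python3 look.py .619 .061
```

```text
8.3333 [0.6191 0.0616 0.0921] toolx deg 32.37 j6 60.9 0.12352597242063464
to target, tool axes [-0.0005  0.0004 -0.    ]
```

Request:
apply_moves(
  steps=[
    [1, 0, 0, 0, 0, 0, 0.11],
    [1, 0, 0, 0, 0, 0, 0.22],
    [1, 0, 0, 0, 0, 0, 0.33],
    [1, 0, 0, 0, 0, 0, 0.44],
    [1, 0, 0, 0, 0, 0, 0.55],
  ],
)

```text
time_s: 8.75
position: [0.6191, 0.0615, 0.0921]
tcp_rot: [[1.0, 0.01, 0.001], [0.01, -1.0, 0.0], [0.001, -0.0, -1.0]]
wrist_force: [-4.5, 3.0, 5.6]
gripper_width: 0.126
grip_force: 59.4
```

Request:
apply_moves(
  steps=[
    [1, 0, 0, 0, 0, 0, 0.11],
    [1, 0, 0, 0, 0, 0, 0.22],
    [1, 0, 0, 0, 0, 0, 0.33],
    [1, 0, 0, 0, 0, 0, 0.44],
    [1, 0, 0, 0, 0, 0, 0.55],
  ],
)

```text
time_s: 9.17
position: [0.6191, 0.0614, 0.0921]
tcp_rot: [[0.857, -0.515, 0.001], [-0.515, -0.857, 0.0], [0.0, -0.0, -1.0]]
wrist_force: [-4.8, 0.9, 5.8]
gripper_width: 0.122
grip_force: 59.5
```

Request:
apply_moves(
  steps=[
    [1, 0, 0, 0, 0, 0, 0.03],
    [1, 0, 0, 0, 0, 0, 0.03],
    [1, 0, 0, 0, 0, 0, 0.03],
  ],
)

```text
time_s: 9.42
position: [0.6191, 0.0614, 0.0921]
tcp_rot: [[0.844, -0.536, 0.0], [-0.536, -0.844, 0.0], [0.0, -0.0, -1.0]]
wrist_force: [-5.3, 2.0, 6.9]
gripper_width: 0.122
grip_force: 59.5
```

```bash
python3 look.py .619 .061
```

```text
9.4167 [0.6191 0.0614 0.0921] toolx deg -32.4 j6 125.7 0.12236507230904467
to target, tool axes [ 0.0001  0.0004 -0.    ]
```

Request:
apply_moves(
  steps=[
    [0.4, 0, 0, 0, 0, 0, 0],
    [0.4, 0, 0, 0, 0, 0, 0],
    [0.4, 0, 0, 0, 0, 0, 0],
    [0.4, 0, 0, -0.02, 0, 0, 0],
    [0.4, 0, 0, -0.06, 0, 0, 0],
  ],
)

```text
time_s: 9.83
position: [0.6171, 0.061, 0.1469]
tcp_rot: [[0.844, -0.536, -0.008], [-0.536, -0.844, -0.001], [-0.006, 0.004, -1.0]]
wrist_force: [0.6, -0.4, 0.1]
gripper_width: 0.597
grip_force: 0.0
```

Request:
apply_moves(
  steps=[
    [0.4, -0.01, 0.005, -0.035, 0, 0, -0.11],
    [0.4, -0.04, 0.02, -0.06, 0, 0, -0.22],
    [0.4, -0.07, 0.04, -0.08, 0, 0, -0.33],
    [0.4, -0.1, 0.06, -0.08, 0, 0, -0.44],
    [0.4, -0.13, 0.08, -0.08, 0, 0, -0.55],
  ],
)

```text
time_s: 10.25
position: [0.4653, 0.0633, 0.2323]
tcp_rot: [[1.0, -0.01, 0.002], [-0.01, -1.0, 0.0], [0.002, -0.0, -1.0]]
wrist_force: [-1.2, 0.6, 0.1]
gripper_width: 0.6
grip_force: 0.0
```

Request:
apply_moves(
  steps=[
    [0.4, 0, 0, 0, 0, 0, -0.11],
    [0.4, 0, 0, 0, 0, 0, -0.22],
    [0.4, 0, 0, 0, 0, 0, -0.33],
    [0.4, 0, 0, 0, 0, 0, -0.44],
    [0.4, 0, 0, 0, 0, 0, -0.55],
  ],
)

```text
time_s: 10.67
position: [0.4664, 0.0632, 0.2313]
tcp_rot: [[0.858, 0.514, 0.0], [0.514, -0.858, -0.0], [0.0, 0.0, -1.0]]
wrist_force: [0.3, -0.8, 0.4]
gripper_width: 0.603
grip_force: 0.0
```

Request:
apply_moves(
  steps=[
    [0.4, 0, 0, 0, 0, 0, -0.1],
    [0.4, 0, 0, 0, 0, 0, -0.1],
    [0.4, 0, 0, 0, 0, 0, -0.1],
  ],
)

```text
time_s: 10.92
position: [0.4664, 0.0633, 0.2312]
tcp_rot: [[0.807, 0.59, 0.0], [0.59, -0.807, -0.0], [0.0, 0.0, -1.0]]
wrist_force: [0.3, 0.1, -0.4]
gripper_width: 0.6
grip_force: 0.0
```

```bash
python3 look.py .461 .055 wrist wrist7
```

```text
10.9167 [0.4664 0.0633 0.2312] toolx deg 36.19 j6 58.4 0.6004933227129596
to target, tool axes [-0.0093  0.0035 -0.    ]
```

View pics/wrist7.png

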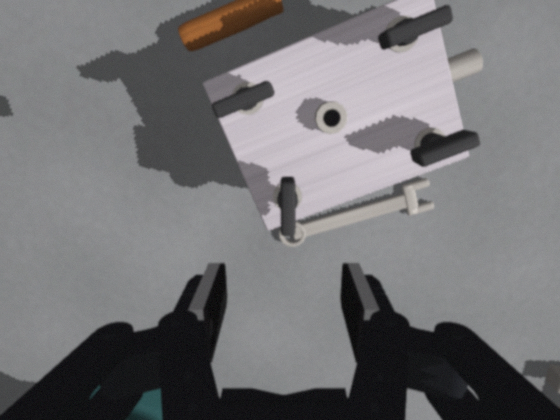

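d's wing at (288,208) is upright in the image and so aligned with the pads. b at (416,26) and opposite at (446,148) lie parallel to the done wing at (243,98).

Request:
apply_moves(
  steps=[
    [0.4, -0.005, 0.002, 0.02, 0, 0, 0],
    [0.4, -0.009, 0.0035, 0.05, 0, 0, 0],
    [0.4, -0.009, 0.0035, 0.075, 0, 0, 0],
    [0.4, -0.009, 0.0035, 0.08, 0, 0, 0],
    [0.4, -0.009, 0.0035, 0.08, 0, 0, 0],
  ],
)

```text
time_s: 11.38
position: [0.4606, 0.0551, 0.1501]
tcp_rot: [[0.806, 0.591, -0.003], [0.591, -0.806, -0.0], [-0.002, -0.001, -1.0]]
wrist_force: [0.1, 0.6, 1.1]
gripper_width: 0.601
grip_force: 0.0
```

Request:
apply_moves(
  steps=[
    [0.4, 0, 0, 0.015, 0, 0, 0],
    [0.4, 0, 0, 0.035, 0, 0, 0],
    [0.4, 0, 0, 0.05, 0, 0, 0],
    [0.4, 0, 0, 0.059, 0, 0, 0],
    [0.4, 0, 0, 0.059, 0, 0, 0],
  ],
)

```text
time_s: 11.8
position: [0.4612, 0.0552, 0.092]
tcp_rot: [[0.806, 0.592, -0.001], [0.592, -0.806, -0.0], [-0.001, -0.0, -1.0]]
wrist_force: [-0.2, -0.1, -1.1]
gripper_width: 0.599
grip_force: 0.0
```

```bash
python3 look.py .461 .055
```

```text
11.8 [0.4612 0.0552 0.092 ] toolx deg 36.33 j6 57.4 0.5994342924291977
to target, tool axes [-0.0003  0.0001  0.    ]
```

Request:
apply_moves(
  steps=[
    [0.7, 0, 0, 0, 0, 0, 0],
    [1, 0, 0, 0, 0, 0, 0],
    [1, 0, 0, 0, 0, 0, 0],
    [1, 0, 0, 0, 0, 0, 0],
    [1, 0, 0, 0, 0, 0, 0],
  ],
)

```text
time_s: 12.22
position: [0.4617, 0.0555, 0.0937]
tcp_rot: [[0.805, 0.593, 0.001], [0.593, -0.805, 0.001], [0.002, 0.0, -1.0]]
wrist_force: [-3.8, 2.9, 8.7]
gripper_width: 0.123
grip_force: 59.8
```

```bash
python3 look.py .461 .055
```

```text
12.2167 [0.4617 0.0555 0.0937] toolx deg 36.37 j6 57.3 0.12279957017234948
to target, tool axes [-0.0008 -0.     -0.    ]
```

Request:
apply_moves(
  steps=[
    [1, 0, 0, 0, 0, 0, 0.11],
    [1, 0, 0, 0, 0, 0, 0.22],
    [1, 0, 0, 0, 0, 0, 0.33],
    [1, 0, 0, 0, 0, 0, 0.44],
    [1, 0, 0, 0, 0, 0, 0.55],
  ],
)

```text
time_s: 12.63
position: [0.4618, 0.0551, 0.0937]
tcp_rot: [[0.997, 0.079, 0.002], [0.079, -0.997, -0.0], [0.002, 0.0, -1.0]]
wrist_force: [-2.3, -0.9, 7.6]
gripper_width: 0.124
grip_force: 59.8
```

Request:
apply_moves(
  steps=[
    [1, 0, 0, 0, 0, 0, 0.11],
    [1, 0, 0, 0, 0, 0, 0.22],
    [1, 0, 0, 0, 0, 0, 0.33],
    [1, 0, 0, 0, 0, 0, 0.44],
    [1, 0, 0, 0, 0, 0, 0.55],
  ],
)

```text
time_s: 13.05
position: [0.4617, 0.0547, 0.0937]
tcp_rot: [[0.891, -0.454, 0.001], [-0.454, -0.891, -0.001], [0.002, 0.0, -1.0]]
wrist_force: [-4.0, -6.1, 8.7]
gripper_width: 0.123
grip_force: 60.0
```

Request:
apply_moves(
  steps=[
    [1, 0, 0, 0, 0, 0, 0.1],
    [1, 0, 0, 0, 0, 0, 0.1],
    [1, 0, 0, 0, 0, 0, 0.1],
  ],
)

```text
time_s: 13.3
position: [0.4616, 0.0546, 0.0937]
tcp_rot: [[0.844, -0.537, 0.001], [-0.537, -0.844, -0.001], [0.002, 0.0, -1.0]]
wrist_force: [-3.4, -4.5, 8.8]
gripper_width: 0.124
grip_force: 60.0
```

```bash
python3 look.py .461 .055
```

```text
13.3 [0.4616 0.0546 0.0937] toolx deg -32.45 j6 126.1 0.12423639635272857
to target, tool axes [-0.0007  0.     -0.    ]
```

Request:
apply_moves(
  steps=[
    [0.4, 0, 0, 0, 0, 0, 0],
    [0.4, 0, 0, 0, 0, 0, 0],
    [0.4, 0, 0, 0, 0, 0, 0],
    [0.4, 0, 0, -0.02, 0, 0, 0],
    [0.4, 0, 0, -0.06, 0, 0, 0],
  ],
)

```text
time_s: 13.72
position: [0.4593, 0.0551, 0.1488]
tcp_rot: [[0.844, -0.536, -0.007], [-0.536, -0.845, -0.0], [-0.006, 0.004, -1.0]]
wrist_force: [1.2, -0.3, -0.8]
gripper_width: 0.598
grip_force: 0.0
```

Request:
apply_moves(
  steps=[
    [0.4, 0, -0.02, -0.035, 0, 0, 0],
    [0.4, 0, -0.045, -0.065, 0, 0, 0],
    [0.4, 0, -0.045, -0.1, 0, 0, 0],
    [0.4, 0, -0.045, -0.12, 0, 0, 0],
    [0.4, 0, -0.045, -0.12, 0, 0, 0],
  ],
)

```text
time_s: 14.13
position: [0.4865, 0.0937, 0.2771]
tcp_rot: [[0.845, -0.535, 0.006], [-0.535, -0.845, 0.001], [0.004, -0.004, -1.0]]
wrist_force: [0.3, 0.1, 0.3]
gripper_width: 0.601
grip_force: 0.0
```

Request:
apply_moves(
  steps=[
    [0.4, 0, 0, 0, 0, 0, 0],
    [0.4, 0, 0, 0, 0, 0, 0],
  ],
)

```text
time_s: 14.3
position: [0.4851, 0.0931, 0.2712]
tcp_rot: [[0.844, -0.536, -0.001], [-0.536, -0.844, -0.0], [-0.001, 0.001, -1.0]]
wrist_force: [-0.1, 1.5, 0.1]
gripper_width: 0.6
grip_force: 0.0
```

```bash
python3 look.py .54 .058 wrist wrist8; python3 - <<'E'
from h import *
c=dict(np.load("pics/wrist8.npz")); f=c["frame"]
k,l,st,ce=cv2.connectedComponentsWithStats((f.max(2)<75).astype(np.uint8))
for n,p in dict(done=(.509,.1308),opp=(.571,-.015),b=(.619,.061),d=(.461,.055)).items():
    u,v=proj(c,[*p,.120])[0].astype(int); bc=np.bincount(l[v-6:v+7,u-6:u+7].ravel(),minlength=2)
    if bc[1:].max()==0: print(n,u,v,"none"); continue
    i=bc[1:].argmax()+1
    h=cv2.findContours((l==i).astype(np.uint8),0,2)[0][0][:,0]
    ys,xs=np.nonzero(l==i); w=ray(c,np.c_[xs,ys],.125).astype(np.float32)
    vx,vy=cv2.fitLine(w,cv2.DIST_L2,0,.001,.001).ravel()[:2]
    r=cv2.minAreaRect((1000*ray(c,h,.125)).astype(np.float32)); print(n,(u,v),st[i],np.round(r[1],1),round(r[2],1),"line",round(np.degrees(np.arctan2(vy,vx)),1))
E
```

```text
14.3 [0.4851 0.0931 0.2712] toolx deg -32.38 j6 130.3 0.6002920708282508
to target, tool axes [ 0.0652  0.0003 -0.0001]
done (np.int64(234), np.int64(184)) [ 183  158  110  116 2944] [ 87.8 123.5] 27.5 line -28.9
opp (np.int64(342), np.int64(22)) [325   0  24  57 974] [17.1 39. ] 57.7 line -33.5
b (np.int64(226), np.int64(23)) [218   0  23  57 990] [16.5 39.2] 56.1 line -32.6
d (np.int64(334), np.int64(184)) [320 157  20  52 729] [16.6 46.7] 60.5 line -29.5
```

View pics/wrist8.png

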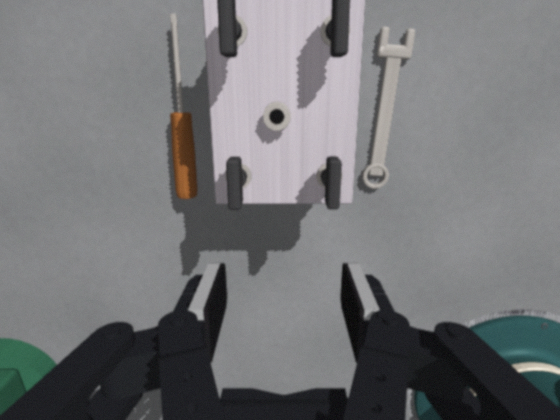

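All four wings now appear parallel to the long sides: done (235,183), d (333,182), b (228,27) and opposite (340,27). One check of their outer top edges, which don't have the side-face bias.

```bash
python3 - <<'E'
from h import *
c=dict(np.load("pics/wrist8.npz")); g=cv2.GaussianBlur(c["frame"].max(2).astype(np.float32),(0,0),.8)
for n,x0,x1,r0,r1,s in (("done",220,234,165,200,-1),("d",334,350,165,200,1),("b",210,226,3,45,-1),("opp",340,358,3,45,1)):
    P=[]
    for r in range(r0,r1):
        v=np.interp(np.arange(x0,x1,.1),np.arange(x0,x1),g[r,x0:x1]); P.append((np.arange(x0,x1,.1)[np.argmax(s*np.gradient(np.convolve(np.pad(v,5,'edge'),np.ones(11)/11,'valid')))],r))
    vx,vy=cv2.fitLine(ray(c,P,.125).astype(np.float32),cv2.DIST_HUBER,0,.001,.001).ravel()[:2]
    print(n,round(float(np.degrees(np.arctan(vy/vx))),2))
E
```

```text
done -32.48
d -33.15
b -33.46
opp -31.77
```

```bash
python3 -c "
from plant import job; print(job.hand_in())"
```

```text
the job is handed in; nothing more can be done
None
```

I turned the three wing screws in crisscross order (opposite, then b, then d) and handed the job in at about 14 s. In the last picture each wing lay within about 1° of the cover's long sides. On b, the first grip closed on top of the wing, so I gripped it again deeper before turning it.

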